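# Latch the sensor test chamber and hold the purge paddle level

### The job

Swing the steel hasp of the round test chamber over its lid until it lies flat over the catch; only then press the sprung purge paddle on the valve block down until it is level, never driving it down to its stop. Finish while still holding the paddle level with the fingers (do not let go: it springs back up), with the hasp still closed and the small things lying around left where they are.

Things in the scene. Friction and masses are not known exactly. Their poses are not given: they have to be found in the camera images.
- chamber: Round aluminium test chamber fixed to the bench, left or right of the valve; 160 mm diameter, origin at the centre of its underside, z up, lid top at z = 67 mm. The lid hinges on its +x side, the hasp on its -x side (block 36 mm wide). The catch is an upright steel staple (10 x 6 mm) on the lid, 43 mm from the centre towards -x, 14 mm tall.
- lid (a joint): Angle of the chamber's lid (rad), 0 = shut (as it starts), grows as it is lifted. Leave it shut.
- hasp (a joint): Angle of the hasp (rad): 0 = lying flat on the lid over the catch, 1.57 = standing straight up, above that leaning outwards away from the lid (limit 2.05). It starts open, between 1.35 and 1.95. A stiff hinge (about 0.12 N m) leaves it where it is put.
- hasp_hinge (a point): Point on the hasp's hinge axis, middle of the strap's width, 90 mm from the chamber's centre towards its -x and 70 mm above the bench. The axes turn with the hasp: x along the strap from the hinge to its free end, y along the hinge axis, z out of the face that is on top when closed (outward when standing open).
- hasp_end (a point): Point on the strap's upper (when open: outer) face, 70 mm from the hinge axis; push here. The strap is steel, 30 mm wide, 4 mm thick, ends in a rolled edge at 87 mm; its slot (14 mm wide) for the staple runs from 36 to 58 mm from the hinge. Same axes as hasp_hinge.
- valve: Purge valve block with its paddle, fixed to the bench: base plate 130 (x) x 64 (y) x 10 mm, origin at the centre of its underside, z up. An aluminium block with two upright cheeks stands at its -x end and carries the paddle's pivot; the top edges of the cheeks are 88 mm high, flush with the top of the paddle when the paddle is level.
- paddle (a joint): Angle of the purge paddle (rad): 0 = released, sloping up by 0.40 rad towards its free end; 0.40 = level; 0.80 = down on its stop. Grows as it is pressed. The spring needs about 4 N to start it, 8 N at level and 12 N near the stop, pressing at paddle_press; it springs back when let go.
- paddle_pivot (a point): Point on the paddle's pivot axis, 85 mm above the bench, 45 mm from the valve's centre towards its -x. The axes turn with the paddle: x along the paddle to its free end, z out of its top face.
- paddle_press (a point): Point on the top face of the paddle where to press, 85 mm along the paddle from the pivot. The paddle is a steel plate 36 mm wide, 6 mm thick, its free end 105 mm from the pivot; it points to the valve's +x. With the paddle level this point is 88 mm above the bench, released about 121 mm.
- jar: Small closed jar, 38 mm diameter, 55 mm tall, origin at the centre of its underside; bystander, leave alone.
- board: Green circuit board 60 x 44 mm, 14 mm high with its parts; origin at the centre of its underside; bystander, leave alone.
- screwdriver: Black-handled screwdriver about 160 mm long lying on the bench, along its x; bystander, leave alone.
- dish: Glass dish 88 mm diameter, 16 mm tall, origin at the centre of its underside; bystander, leave alone.
- wingnut: Steel wing nut, 42 mm across the wings, 19 mm tall, origin at the centre of its underside; bystander, leave alone.
- fitting: Brass hose fitting standing upright, 24 mm diameter, 34 mm tall, origin at the centre of its underside; bystander, leave alone.
Not all that is in view belongs to the job. What is shaped like the chamber but orange is not meant.

How it is judged:
By the outcome, as a careful person would: the job done as asked, in the order asked, and still so for the second after the job is handed in, while the arm keeps its last pose, push and grip.
It also fails if it takes over 48 s, if anything falls off the work surface, if the arm or the gripper's body presses on something with over 40 N, if the wrist force passes 120 N, or if a joint passes its speed limit or range.

### The arm

A 6-joint arm with a two-finger parallel gripper is mounted at the origin on the work surface. World frame = base frame: x ahead of the robot, y to its left, z up, the work surface at z = 0. Lengths are in m, angles in degrees, forces in N, time in s.
With the tool pointing down it reaches from about 0.35 to 0.975 m from the base axis. Payload 7.1 kg.
Tool frame: the origin (TCP) lies midway between the tips of the shut fingers; the grasp point (between the pads) lies bot.tcp_to_grasp behind it (bot.tcp_to_grasp is the distance from the TCP to the grasp point, in m); z points along the fingers, y is the line along which they close (so a half turn about z gives the same grasp; the last joint's range is limited). The gripper opens to 88 mm and grips with 3 to 60 N. Pads are 20 mm wide; open, the fingers measure 115 mm over their backs; the gripper's body (75 mm by 178 mm) begins 61 mm behind the grasp point.
Start: joints at [-78.209, 24.242, 93.386, -0, 62.372, -1.089], TCP at [0.139, -0.609, 0.223] pointing down, gripper open.
Joint ranges: [-172.04, 172.04], [-51.8, 120.97], [4.93, 147.93], [-75.15, 255.16], [6.16, 154.13], [-145.62, 145.62]. Speed limits (degrees/s): [136.94, 136.94, 172.46, 180, 180, 180].

### API

Orientations are given as a 3x3 rotation matrix whose columns are the frame's x, y, z axes.
In Python, from workcell import bot gives the robot as it stands.
- The arm moves only by the tool step_arm, never from a script. Its argument "moves" is text: rows parted by semicolons, each of 5 numbers parted by spaces: the shift along the tool's x, y, z in parts of the range, where 1.0 means 100 cm, then the turn about the tool's z in normalised numbers (1 is 180 degrees), then the opening, from 0 (shut) to 1 (fully open). In form: tx ty tz roll jaw; .... A call has 1 to 10 rows; each row is the pose to reach, as a shift and turn from the pose commanded when the call began, along the tool's axes at that moment; what a row does not reach only later rows make up. A row lasts 1/10 s, in which the tool goes at most 50 mm and 8.59 degrees, less where a joint would pass 70% of its speed; a pose out of reach is approached as far as the arm can. Shift and turn numbers lie between -1 and 1, and a call with a number outside is refused. A call with a gripper value outside its range is refused whole. The fingers move at their own pace and stop on an object; "newtons" is the grip in N (left out, the last holds). Time passes only in rows, so rows that repeat a pose let the fingers close. It gives the time, the measured TCP pose, the force, the opening and the grip force at its end, in the units of the state.
- bot.get_state(): the state, without advancing time (a new reading comes with each control period).
- bot.get_image(name): name is "scene" or "top" or "wrist"; returns the picture (400x640x3 uint8, red, green, blue); there is no depth.
- bot.get_calibration(name): a dict with "K" (3x3 intrinsics, pixels), "R" (3x3) and "t" (3): a world point X has camera coordinates R X + t. Camera axes: x right, y down, z forward; pixel columns grow to the right and rows downward; lengths in m; the calibration is good to about 2 mm. A picture is of the moment at which its call begins: read the wrist's pose just before it. get_calibration takes no time and is no camera call; for the wrist camera it gives the pose at the moment of the call.
- bot.finish_job(): hands the job in; it is judged then, once.
Trained networks look in the newest picture that a camera, given by its name, has taken for a name from the list of things; names that differ only in an ending like _2 or _b are one class to them, and where a whole thing is asked for, a point or a joint stands for the part that bears it (a point fixed in the world has none). Each returns a list of dicts, best first, with "p" (0 to 1); they miss things now and then, are a little off and sometimes report something else, mostly with a low value. They report only what shows in the picture. A call takes as long as a camera call. They do not tell look-alikes from the thing itself.
- bot.search_frame(camera, target): "bbox" ([left, top, right, bottom] in pixels, round what is visible of it).
- bot.regions_of(camera, target): "region" (400x640 bool, what is visible of it) and "bbox" ([left, top, right, bottom] in pixels, round what is visible of it).
The state is a dict: "t": time; "joint_pos": joint angles; "joint_velocities": joint speeds; "joint_torque": joint torques, N m; "eef_pos": TCP position; "tcp_rot": TCP orientation; "ft_force": force on the tool from outside, world axes, zero at the start; "torque": the same for the moment, N m; "width": opening from 0.0 (shut) to 1.0 (fully open); "finger_force": force on a finger pad.
Only numpy, scipy, OpenCV 4.12 (cv2) and the standard library are available. Lean on these libraries where they do the work, as an engineer would, in place of code of your own. Each camera call takes 0.05 s, during which the arm holds its last target. There are 200 camera calls.

## Working session

There is one attempt and no reset: what is moved stays moved. The work goes in short steps, Python scripts to look and compute and a tool call to move; the robot and the scene stay as the last step left them, time stands still between calls to the robot, and variables do not carry over. Pictures are saved under pics/ and viewed, at most 10 in all, crops included, and the job is handed in when it is done.

Besides the shell and the picture viewer there is one more tool, called after "Call:" as name(argument=value, ...) on one line, values as JSON. step_arm: Moves the arm, as the interface text tells. Its arguments: {"type":"object","properties":{"moves":{"type":"string"},"newtons":{"type":"number"}},"required":["moves"]}

```bash
mkdir -p pics; python3 - <<'E'
from workcell import bot
import cv2,numpy as np
ims=[]
for c in("scene","top"):
    im=bot.get_image(c);cv2.imwrite(f"pics/{c}0.png",im[:,:,::-1])
    for n in("chamber","hasp","valve","paddle"):
        print(c,n,[(np.round(d["bbox"]).tolist(),round(d["p"],2)) for d in bot.search_frame(c,n)])
    k=bot.get_calibration(c);print(k["K"].round(1).tolist(),k["R"].round(3).tolist(),k["t"].round(3).tolist())
s=bot.get_state();print(s["t"],s["eef_pos"],s["tcp_rot"],s["ft_force"],bot.tcp_to_grasp)
E
```

```text
scene chamber [([303.0, 154.0, 354.0, 195.0], 0.96), ([287.0, 133.0, 334.0, 160.0], 0.78), ([246.0, 164.0, 299.0, 226.0], 0.7)]
scene hasp [([313.0, 134.0, 332.0, 137.0], 0.63), ([292.0, 161.0, 303.0, 187.0], 0.44)]
scene valve []
scene paddle [([310.0, 234.0, 348.0, 249.0], 0.76)]
[[374.3, 0.0, 322.6], [0.0, 374.3, 195.3], [0.0, 0.0, 1.0]] [[-0.824, 0.566, -0.023], [0.317, 0.427, -0.847], [-0.469, -0.706, -0.531]] [0.425, -0.058, 1.353]
top chamber [([435.0, 238.0, 510.0, 314.0], 0.84), ([346.0, 211.0, 424.0, 282.0], 0.63)]
top hasp [([383.0, 246.0, 399.0, 283.0], 0.9), ([230.0, 119.0, 268.0, 181.0], 0.6), ([472.0, 278.0, 484.0, 312.0], 0.59), ([366.0, 177.0, 383.0, 188.0], 0.58)]
top valve [([229.0, 120.0, 269.0, 178.0], 0.83)]
top paddle [([226.0, 118.0, 257.0, 161.0], 0.75)]
[[361.4, 0.0, 316.5], [0.0, 361.4, 193.3], [0.0, 0.0, 1.0]] [[-0.006, -1.0, 0.009], [-0.995, 0.006, -0.097], [0.097, -0.01, -0.995]] [-0.025, 0.478, 0.969]
0.5 [ 0.13934212 -0.60924172  0.22265461] [[ 9.74840553e-01  2.22903335e-01  3.90029792e-06]
 [ 2.22903335e-01 -9.74840551e-01  5.35161563e-05]
 [ 1.57310983e-05 -5.13003300e-05 -9.99999999e-01]] [-0.179119   -0.0504702  -0.78660371] 0.0187
```

```bash
python3 - <<'E'
import cv2
a=cv2.imread("pics/top0.png");cv2.imwrite("pics/top0c.png",cv2.resize(a[90:350,190:540],None,fx=2.28,fy=2.28,interpolation=cv2.INTER_CUBIC))
a=cv2.imread("pics/scene0.png");cv2.imwrite("pics/scene0c.png",cv2.resize(a[110:290,200:440],None,fx=3.3,fy=3.3,interpolation=cv2.INTER_CUBIC))
E
```

```text
(no output)
```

View pics/top0c.png

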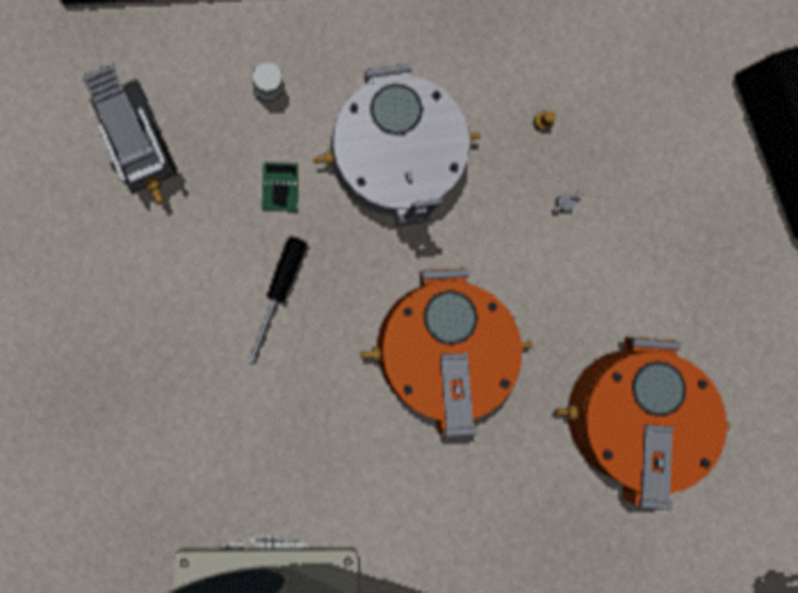

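View pics/scene0c.png

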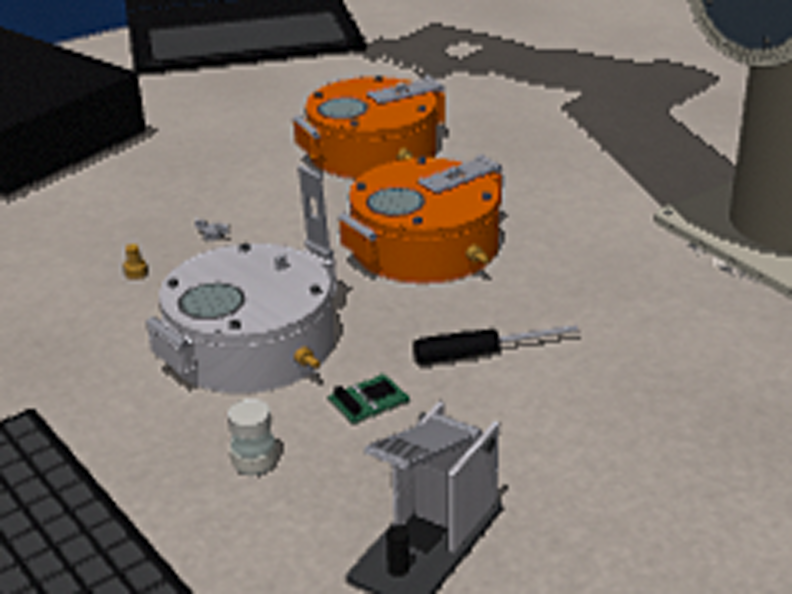

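The chamber lookalikes in the top image are the silver one at (366,151) and the orange ones at (388,243) and (475,273). I choose the silver one: its hasp stands open at about (373,182). The valve is at (247,146), with its paddle rising towards the upper left. Next I fit the poses from the top view.

```bash
cat > h.py <<'E'
from workcell import bot
import numpy as np,cv2
def ray(c,px,z,k=None):
    k=k or bot.get_calibration(c);K,R,t=map(np.array,(k["K"],k["R"],k["t"]))
    o=-R.T@t;d=R.T@np.linalg.solve(K,[px[0],px[1],1]);return o+d*(z-o[2])/d[2]
def proj(c,X,k=None):
    k=k or bot.get_calibration(c);p=(np.array(k["R"])@np.atleast_2d(X).T+np.array(k["t"])[:,None]);q=np.array(k["K"])@p;return (q[:2]/q[2]).T
E
python3 - <<'E'
from h import *
f=lambda x,y:(x/2.28+190,y/2.28+90)
for n,p,z in[("lid",(401,141),.067),("staple",(409,176),.081),("haspblk",(418,210),.07),("lidhinge",(388,73),.067),
 ("cheekR far",(126,187),.088),("cheekR2",(164,165),.088),("cheek3",(133,108),.088),("paddleend L",(85,74),.128),("pend R",(114,66),.128),("jar",(268,75),.055),("board",(281,186),.014),("fit",(545,120),.02),("wing",(566,203),.01),("sdr",(298,240),.02)]:
    print(n,ray("top",f(*p),z).round(3)[:2])
E
```

```text
lid [ 0.583 -0.16 ]
staple [ 0.54  -0.166]
haspblk [ 0.502 -0.177]
lidhinge [ 0.665 -0.146]
cheekR far [0.528 0.156]
cheekR2 [0.553 0.113]
cheek3 [0.619 0.149]
paddleend L [0.646 0.194]
pend R [0.655 0.163]
jar [ 0.666 -0.005]
board [ 0.54 -0.02]
fit [ 0.619 -0.344]
wing [ 0.517 -0.37 ]
sdr [ 0.473 -0.04 ]
```

Careful with the scale: shifts go in shares of 100 cm and turns go in shares of 180 degrees. That gives: 361 mm is 0.361, 320 mm is 0.32.

Call:
step_arm(moves="0.04 -0.035 -0.04 0 0; 0.08 -0.07 -0.077 0 0; 0.12 -0.105 -0.077 0 0; 0.16 -0.14 -0.077 0 0; 0.2 -0.175 -0.077 0 0; 0.24 -0.21 -0.077 0 0; 0.28 -0.245 -0.077 0 0; 0.32 -0.28 -0.077 0 0; 0.361 -0.317 -0.077 0 0; 0.361 -0.317 -0.077 0 0")

```text
t: 1.5
eef_pos: [0.4208, -0.2189, 0.3001]
tcp_rot: [[0.975, 0.223, 0.001], [0.223, -0.975, -0.001], [0.001, 0.001, -1.0]]
ft_force: [0.8, -0.2, 0.1]
width: 0.127
finger_force: 0.0
```

```bash
python3 - <<'E'
from h import *
s=bot.get_state();k=bot.get_calibration("wrist");im=bot.get_image("wrist")
cv2.imwrite("pics/w1.png",im[:,:,::-1]);np.save("w1k.npy",k,allow_pickle=True)
R=np.array(k["R"]);print("cam",(-R.T@k["t"]).round(3),R.round(2).tolist(),s["eef_pos"].round(3) if hasattr(s["eef_pos"],"round") else s["eef_pos"],s["t"])
for n in("hasp","chamber"):print(n,[(np.round(d["bbox"]).tolist(),round(d["p"],2)) for d in bot.search_frame("wrist",n)])
E
```

```text
cam [ 0.491 -0.202  0.463] [[0.22, -0.97, -0.0], [-0.94, -0.21, 0.26], [-0.25, -0.06, -0.97]] [ 0.421 -0.219  0.3  ] 1.5
hasp [([275.0, 81.0, 311.0, 99.0], 0.92), ([290.0, 235.0, 313.0, 254.0], 0.62)]
chamber [([401.0, 241.0, 515.0, 366.0], 0.88), ([215.0, 0.0, 388.0, 104.0], 0.77), ([230.0, 149.0, 380.0, 289.0], 0.77), ([162.0, 1.0, 208.0, 58.0], 0.53)]
```

View pics/w1.png

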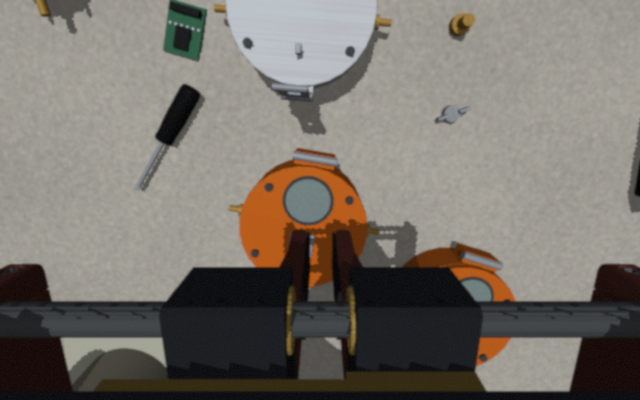

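The wrist view shows the silver chamber at the top: staple at about (298,47), open hasp seen end-on at about (294,91). Close crop to check it.

```bash
python3 - <<'E'
from h import *
a=cv2.imread("pics/w1.png");cv2.imwrite("pics/w1c.png",cv2.resize(a[0:140,210:400],None,fx=4.2,fy=4.2,interpolation=cv2.INTER_CUBIC))
E
```

```text
(no output)
```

View pics/w1c.png

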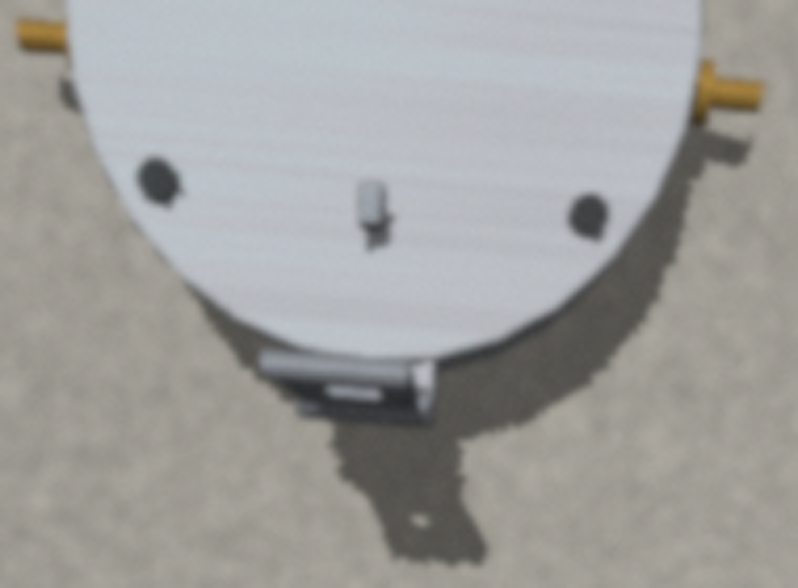

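The crop shows the silver chamber with its staple top at about (298,45) and the strap's rolled edge from (272,86) to (308,90).

```bash
python3 - <<'E'
from h import *
k=np.load("w1k.npy",allow_pickle=True).item()
f=lambda x,y:(x/4.2+210,y/4.2)
for n,p,z in[("staple",(371,190),.081),("edgeL",(261,362),.157),("edgeR",(412,373),.157),("hngL",(300,408),.072),("hngR",(435,415),.072),("boltL",(158,181),.069),("boltR",(589,215),.069)]:
    print(n,ray("wrist",f(*p),z,k).round(4)[:2])
c=np.array([.583,-.16])
for y in(7,9,11,12):
    y=np.radians(y);u=np.array([np.cos(y),np.sin(y)])
    print([ (c-u*d).round(4).tolist() for d in(.043,.09)])
E
```

```text
staple [ 0.5457 -0.1654]
edgeL [ 0.498  -0.1574]
edgeR [ 0.5027 -0.1879]
hngL [ 0.491  -0.1572]
hngR [ 0.4972 -0.1922]
boltL [ 0.5374 -0.1108]
boltR [ 0.5541 -0.22  ]
[[0.5403, -0.1652], [0.4937, -0.171]]
[[0.5405, -0.1667], [0.4941, -0.1741]]
[[0.5408, -0.1682], [0.4947, -0.1772]]
[[0.5409, -0.1689], [0.495, -0.1787]]
```

To row units: 170 mm is 0.17, 130 mm is 0.13, 0.071 rad is 0.0226.

Call:
step_arm(moves="0.022 -0.015 0.01 0.0226 0; 0.043 -0.03 0.04 0.0226 0; 0.043 -0.03 0.085 0.0226 0; 0.043 -0.03 0.13 0.0226 0; 0.043 -0.03 0.17 0.0226 0; 0.043 -0.03 0.17 0.0226 0")

```text
t: 2.25
eef_pos: [0.4512, -0.1814, 0.1254]
tcp_rot: [[0.988, 0.152, -0.009], [0.152, -0.988, 0.004], [-0.008, -0.005, -1.0]]
ft_force: [-1.3, 0.3, 0.9]
width: 0.004
finger_force: 0.0
```

```bash
python3 - <<'E'
from h import *
im=bot.get_image("scene");cv2.imwrite("pics/s2.png",cv2.resize(im[110:240,240:400,::-1],None,fx=4,fy=4,interpolation=cv2.INTER_CUBIC))
s=bot.get_state();print(s["eef_pos"],s["tcp_rot"],s["t"])
E
```

```text
[ 0.45312177 -0.18215396  0.12808639] [[ 0.98838751  0.15186596 -0.005182  ]
 [ 0.15187807 -0.98839716  0.00202756]
 [-0.00481396 -0.00279105 -0.99998452]] 2.3
```

View pics/s2.png

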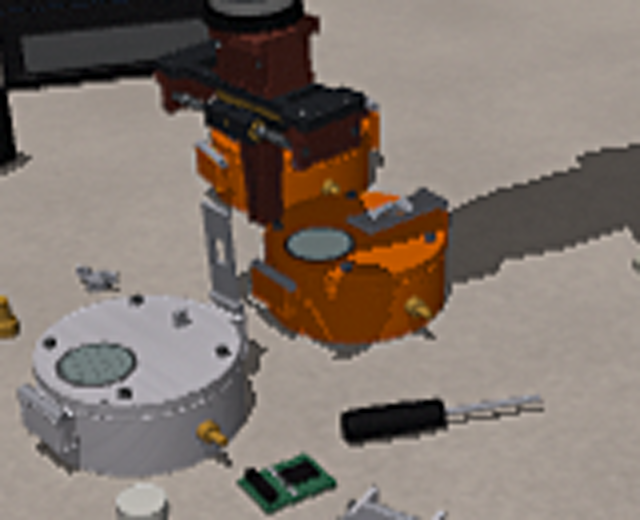

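The scene view shows the fingers just outside the standing strap (strap at (222,255) in the crop), which is clear of the orange chambers. Now I swing it over.

To row units: 93 mm is 0.093, 86 mm is 0.086.

Call:
step_arm(moves="0.015 0 0 0 0; 0.026 0 0 0 0; 0.035 0 0 0 0; 0.044 0 0 0 0; 0.053 0 0.001 0 0; 0.061 0 0.002 0 0; 0.07 0 0.005 0 0; 0.078 0 0.009 0 0; 0.086 0 0.014 0 0; 0.093 0 0.021 0 0")

```text
t: 3.3
eef_pos: [0.548, -0.1675, 0.1083]
tcp_rot: [[0.988, 0.153, 0.0], [0.153, -0.988, -0.0], [0.0, 0.0, -1.0]]
ft_force: [-1.5, -0.8, -0.5]
width: 0.006
finger_force: 0.9
```

Call:
step_arm(moves="0.006 0 0.008 0 0; 0.012 0 0.017 0 0; 0.016 0 0.024 0 0; 0.018 0 0.03 0 0; 0.019 0 0.034 0 0; 0.019 0 0.036 0 0; 0.019 0 0.036 0 0")

```text
t: 4.0
eef_pos: [0.5659, -0.1647, 0.0726]
tcp_rot: [[0.988, 0.153, 0.0], [0.153, -0.988, 0.0], [0.0, -0.0, -1.0]]
ft_force: [0.7, -0.3, 0.1]
width: 0.002
finger_force: 0.1
```

```bash
python3 - <<'E'
from h import *
im=bot.get_image("scene");cv2.imwrite("pics/s3.png",cv2.resize(im[110:240,240:400,::-1],None,fx=4,fy=4,interpolation=cv2.INTER_CUBIC))
s=bot.get_state();print(s["eef_pos"],s["ft_force"],s["t"])
E
```

```text
[ 0.56598781 -0.16476248  0.07276963] [ 0.09907121 -0.64851006  0.81068468] 4.05
```

View pics/s3.png

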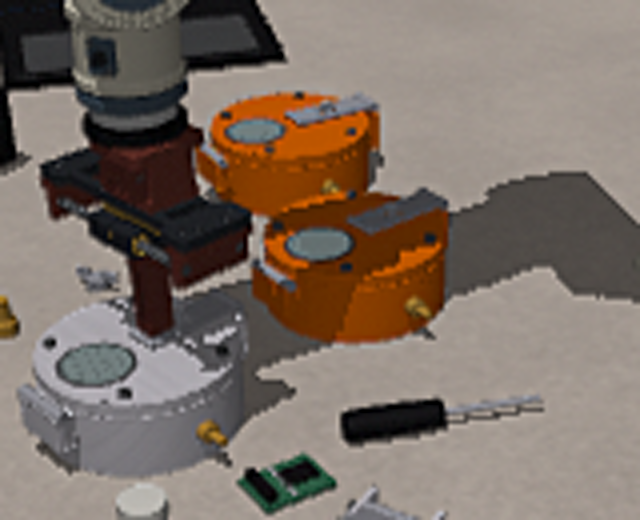

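The strap has swung over under the fingers (crop (190,325)). I press gently until it touches.

To row units: 2 mm is 0.002, 1 mm is 0.001.

Call:
step_arm(moves="0 0 0.001 0 0; 0 0 0.001 0 0; 0 0 0.002 0 0; 0 0 0.002 0 0")

```text
t: 4.45
eef_pos: [0.5662, -0.1648, 0.072]
tcp_rot: [[0.988, 0.153, 0.001], [0.153, -0.988, -0.0], [0.001, 0.0, -1.0]]
ft_force: [-3.6, 1.6, 10.9]
width: 0.004
finger_force: 5.6
```

To row units: -292 mm is -0.292, -230 mm is -0.23.

Call:
step_arm(moves="0 0 -0.03 0 0; 0 0 -0.075 0 0; 0 0 -0.12 0 0; -0.005 -0.04 -0.165 0 0; -0.01 -0.085 -0.21 0 0; -0.015 -0.13 -0.23 0 0; -0.02 -0.175 -0.23 0 0; -0.022 -0.22 -0.23 0 0; -0.022 -0.262 -0.23 0 0; -0.022 -0.292 -0.23 0 0")

```text
t: 5.45
eef_pos: [0.4985, 0.1231, 0.3013]
tcp_rot: [[0.988, 0.154, 0.001], [0.154, -0.988, 0.001], [0.001, -0.001, -1.0]]
ft_force: [0.7, 0.1, -0.5]
width: 0.003
finger_force: 0.0
```

Call:
step_arm(moves="0 0 0 0 0; 0 0 0 0 0")

```text
t: 5.65
eef_pos: [0.4992, 0.121, 0.3008]
tcp_rot: [[0.988, 0.155, 0.0], [0.155, -0.988, -0.0], [0.0, 0.0, -1.0]]
ft_force: [-0.2, -0.4, -0.4]
width: 0.007
finger_force: 0.0
```

```bash
python3 - <<'E'
from h import *
k=bot.get_calibration("wrist");im=bot.get_image("wrist");np.save("w4k.npy",k,allow_pickle=True)
cv2.imwrite("pics/w4.png",im[:,:,::-1])
s=bot.get_state();print(s["eef_pos"],s["t"],s["ft_force"])
for n in("paddle","valve","hasp","chamber"):print(n,[(np.round(d["bbox"]).tolist(),round(d["p"],2)) for d in bot.search_frame("wrist",n)])
t=bot.get_image("top");s=bot.get_image("scene")
z=lambda a,f:cv2.resize(a,None,fx=f,fy=f,interpolation=cv2.INTER_CUBIC)
A=z(im[0:230,150:550],2);B=np.hstack([z(t[100:200,320:420],1.3*1),z(s[140:240,230:330],1.3)]);B=np.hstack([B,np.zeros((130,800-260,3),np.uint8)])
cv2.imwrite("pics/m4.png",np.vstack([A,B])[:,:,::-1])
E
```

```text
[0.49938702 0.12025534 0.30069069] 5.7 [-0.18730859 -0.48932601  0.2451201 ]
paddle [([259.0, 2.0, 329.0, 122.0], 0.94), ([547.0, 138.0, 591.0, 216.0], 0.49)]
valve [([260.0, 0.0, 340.0, 148.0], 0.79)]
hasp [([520.0, 340.0, 558.0, 384.0], 0.71), ([260.0, 0.0, 328.0, 122.0], 0.7), ([545.0, 135.0, 592.0, 212.0], 0.65)]
chamber [([472.0, 49.0, 636.0, 217.0], 0.89), ([464.0, 244.0, 593.0, 385.0], 0.68)]
```

View pics/m4.png

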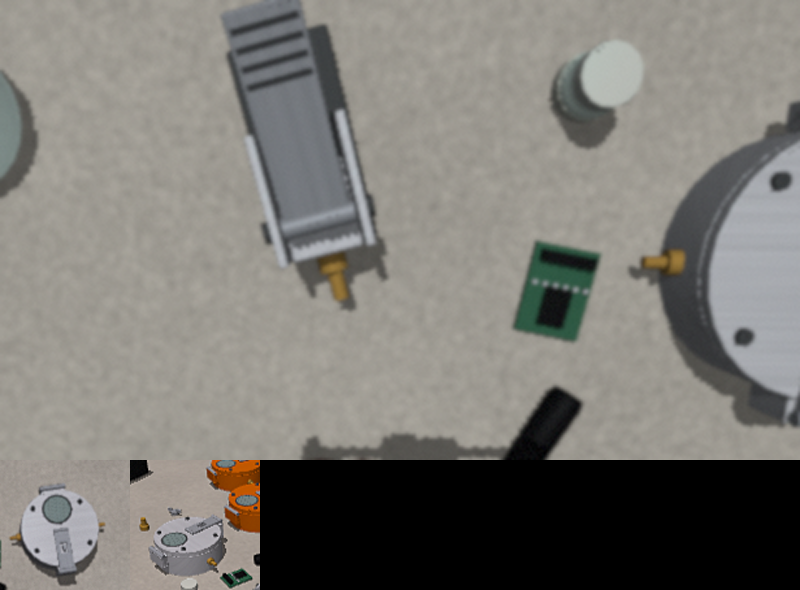

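The paddle is clear in the wrist view: free end at about (280,3), cheeks from (273,68)–(291,132) and (320,55)–(337,122). The small inset views show the hasp flat over the catch.

```bash
python3 - <<'E'
from h import *
k=np.load("w4k.npy",allow_pickle=True).item()
f=lambda x,y:(x/2+150,y/2)
P={}
for n,p,z in[("cLf",(248,138),.088),("cLb",(281,264),.088),("cRf",(341,111),.088),("cRb",(372,244),.088),("eL",(223,14),.1287),("eR",(300,1),.1287)]:
    P[n]=ray("wrist",f(*p),z,k)[:2];print(n,P[n].round(4))
yaw=lambda v:np.degrees(np.arctan2(v[1],v[0]))
e=(P["eL"]+P["eR"])/2;m=(P["cLf"]+P["cLb"]+P["cRf"]+P["cRb"])/4;b=(P["cLb"]+P["cRb"])/2
print(yaw(P["cLf"]-P["cLb"]),yaw(P["cRf"]-P["cRb"]),yaw(e-m),yaw(e-b),yaw(P["eR"]-P["eL"])+90,e,m,b,np.linalg.norm(e-b),np.linalg.norm(P["eL"]-P["eR"]))
E
```

```text
cLf [0.5998 0.1873]
cLb [0.5385 0.1618]
cRf [0.6202 0.1415]
cRb [0.5567 0.1145]
eL [0.6462 0.1986]
eR [0.6567 0.1655]
22.573874285137993 22.979854226597336 22.95098842816495 22.89988090842303 17.470080507247374 [0.65144749 0.18201417] [0.57880125 0.15125098] [0.54759231 0.13814428] 0.11274070350736624 0.034677058689823355
```

To row units: 160 mm is 0.16, 149 mm is 0.149, -0.244 rad is -0.0777.

Call:
step_arm(moves="0.04 -0.009 0 -0.0318 0; 0.08 -0.019 0 -0.0637 0; 0.12 -0.029 0.02 -0.0777 0; 0.149 -0.036 0.05 -0.0777 0; 0.149 -0.036 0.09 -0.0777 0; 0.149 -0.036 0.13 -0.0777 0; 0.149 -0.036 0.16 -0.0777 0; 0.149 -0.036 0.16 -0.0777 0; 0.149 -0.036 0.16 -0.0777 0; 0.149 -0.036 0.16 -0.0777 0")

```text
t: 7.0
eef_pos: [0.6426, 0.179, 0.1429]
tcp_rot: [[0.922, 0.387, 0.003], [0.387, -0.922, 0.001], [0.003, 0.0, -1.0]]
ft_force: [0.1, 0.5, 0.2]
width: 0.004
finger_force: 0.0
```

To row units: 46 mm is 0.046, 45 mm is 0.045.

Call:
step_arm(moves="0 0 0.008 0 0; 0 0 0.016 0 0; 0 0 0.024 0 0; 0 0 0.031 0 0; 0 0 0.037 0 0; 0 0 0.042 0 0; 0 0 0.045 0 0; 0 0 0.046 0 0; 0 0 0.046 0 0; 0 0 0.046 0 0")

```text
t: 8.0
eef_pos: [0.6429, 0.1796, 0.0956]
tcp_rot: [[0.922, 0.387, 0.004], [0.387, -0.922, 0.001], [0.004, 0.0, -1.0]]
ft_force: [3.0, 1.0, 7.5]
width: 0.004
finger_force: 3.2
```

To row units: 7 mm is 0.007, 6 mm is 0.006.

Call:
step_arm(moves="0 0 0.002 0 0; 0 0 0.004 0 0; 0 0 0.006 0 0; 0 0 0.007 0 0; 0 0 0.007 0 0; 0 0 0.007 0 0; 0 0 0.007 0 0")

```text
t: 8.7
eef_pos: [0.6434, 0.1798, 0.089]
tcp_rot: [[0.922, 0.387, 0.005], [0.387, -0.922, 0.002], [0.005, 0.0, -1.0]]
ft_force: [3.3, 2.3, 7.5]
width: 0.005
finger_force: 3.8
```

```bash
python3 - <<'E'
from h import *
s=bot.get_state();print(s["eef_pos"],s["ft_force"],s["t"])
z=lambda a,f:cv2.resize(a,None,fx=f,fy=f,interpolation=cv2.INTER_CUBIC)
s=bot.get_image("scene");cv2.imwrite("pics/s5.png",np.hstack([z(s[200:300,280:380],4),z(s[140:240,230:330],4)])[:,:,::-1])
E
```

```text
[0.64340519 0.17979053 0.08903366] [3.33669528 2.29649336 7.50517303] 8.7
```

View pics/s5.png

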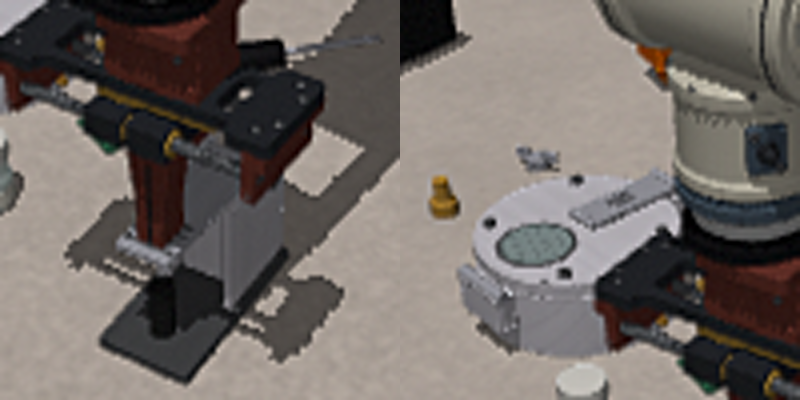

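The left half shows the paddle flush with the cheeks under the fingers, and the right half shows the hasp flat. The fingers need one more millimetre.

To row units: 1 mm is 0.001.

Call:
step_arm(moves="0 0 0.001 0 0; 0 0 0.001 0 0; 0 0 0.001 0 0; 0 0 0.001 0 0; 0 0 0.001 0 0; 0 0 0.001 0 0")

```text
t: 9.35
eef_pos: [0.6434, 0.1798, 0.0881]
tcp_rot: [[0.922, 0.387, 0.005], [0.387, -0.922, 0.002], [0.005, 0.0, -1.0]]
ft_force: [3.4, 2.2, 7.9]
width: 0.003
finger_force: 4.2
```

```bash
python3 -c "
from workcell import bot
print(bot.finish_job())"
```

```text
the job is handed in; nothing more can be done
None
```

I closed the hasp flat over the catch first, then pressed the paddle level and handed the job in at about 9.4 s with the fingers still holding it: TCP at 88.1 mm, 7.9 N. The last picture showed the hasp still flat, and I saw nothing disturbed, though I did not measure the small things again.

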